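Unload the finishing booth behind a seized bolt

ROBOT

A 6-joint arm with a two-finger parallel gripper is mounted at the origin on the work surface. World frame = base frame: x ahead of the robot, y to its left, z up, the work surface at z = 0. Lengths are in m, angles in rad, forces in N, time in s.
With the tool pointing down it reaches from about 0.325 to 0.775 m from the base axis. Payload 5.5 kg.
Tool frame: the origin (TCP) lies midway between the tips of the shut fingers; the grasp point (between the pads) lies 19 mm behind it; z points along the fingers, y is the line along which they close (so a half turn about z gives the same grasp; the last joint's range is limited). The gripper opens to 88 mm and grips with 3 to 60 N. Pads are 20 mm wide; open, the fingers measure 115 mm over their backs; the gripper's body (75 mm by 178 mm) begins 61 mm behind the grasp point.
Start: joints at [-1.231, 0.091, 1.231, -0, 1.82, -0.057], TCP at [0.232, -0.553, 0.223] pointing down, gripper open.
Joint ranges: [-2.87, 2.87], [-0.86, 2.18], [0.17, 2.46], [-1.51, 4.65], [0.06, 2.69], [-2.65, 2.65]. Speed limits (rad/s): [2.57, 2.57, 3.01, 3.14, 3.14, 3.14].

INTERFACE

Orientations are given as a unit quaternion [w, x, y, z].
In Python, from rig import r, cams, ticket gives the robot as it stands.
- The arm moves only by the tool move_arm, never from a script. Its argument "commands" is a list of rows, each a list of 3 entries, a list of its own where there are three numbers: the shift along the tool's x, y, z as a fraction of full scale, then the turn about the tool's z as a fraction of full scale, then the closure, from -1 (fully open) to 1 (shut). A call has 1 to 12 rows; each row shifts and turns the commanded pose from where the row before left it, along the tool's axes as they then stand; what a row does not reach is not made up. Full scale, the value 1, is 200 mm for a shift and 45 degrees for a turn. A row lasts 1/12 s, in which the tool goes at most 41.7 mm and 7.16 degrees, less where a joint would pass 70% of its speed; a pose out of reach is approached as far as the arm can. A call with a number of a shift or a turn outside -1 to 1 is refused whole. A call with a gripper value outside its range is refused whole. The fingers move at their own pace and stop on an object; "force" is the grip in N (left out, the last holds). Time passes only in rows, so rows that do not move let the fingers close. It gives the time, the measured TCP pose, the force, the opening and the grip force at its end, in the units of the state.
- r.read_state(): the state, without advancing time (a new reading comes with each control period).
- cams.get_image(name): name is "scene" or "side" or "wrist"; returns the picture (480x640x3 uint8, blue, green, red); there is no depth.
- cams.camera_info(name): a dict with "fx", "fy", "cx", "cy" (pixels), "position" and "orientation" of the camera in the world; the wrist camera has in their place "hand_eye" (4x4, takes a point from camera to tool coordinates, whose origin is the TCP and whose axes are the flange's). Camera axes: x right, y down, z forward; pixel columns grow to the right and rows downward; lengths in m; the calibration is good to about 2 mm. The wrist camera is an equidistant fisheye: a pixel r from the principal point sees the ray r / f radians off the axis. A picture is of the moment at which its call begins: read the wrist's pose just before it. camera_info takes no time and is no camera call.
- ticket.hand_in(): hands the job in; it is judged then, once.
The state is a dict: "time": time; "joint_pos": joint angles; "joint_vel": joint speeds; "tau": joint torques, N m; "ee_pos": TCP position; "eef_rot": TCP orientation; "contact_force": force on the tool from outside, world axes, zero at the start; "wrist_torque": the same for the moment, N m; "gripper_width": finger opening in m; "grasp_force": force on a finger pad.
Only numpy, scipy, OpenCV 4.12 (cv2) and the standard library are available. Lean on these libraries where they do the work, as an engineer would, in place of code of your own. Each camera call takes 0.05 s, during which the arm holds its last target. There are 200 camera calls.

TASK

Work the rusted slide bolt of the finishing booth loose with short strokes and draw it, raise the clear sash until it stays up by itself, then take out every turned spindle and lay each one flat on the floor of the wooden tray. When the booth is empty, bring the sash down shut and shoot the bolt fully home again; leave the other things on the bench where they are.

Things in the scene. Friction and masses are not known exactly. Their poses are not given: they have to be found in the camera images.
- booth: fixed low plywood booth, front sloping back 35 degrees. Origin at bench level, middle of the front's lower edge; x into it, y left. Inside 340 mm wide; floor 12 mm up, two battens along y at x = 55 and 118 mm (12 mm wide, tops 22 mm up); pins (45 mm up) at y = -117 and 117 mm; stop rail (45 mm up), face at x = 135 mm, along the back wall (172 mm high, its top ledge reaching forward to x = 125 mm)
- sash (a joint): how far the sash is raised along the slope, in m: 0 shut, 0.22 fully up. Clear framed panel 370 mm wide, 200 mm long, 0.45 kg, sliding up the sloping front: it moves 0.57 along the booth's x and 0.82 up per unit. Its lower edge starts 10 mm up at x = 7 mm. The guides pinch tighter higher up: let go below 0.08 it falls shut, above 0.14 friction holds it. Raising takes 6 to 12 N, pushing down 3 N. The bolt, when home, keeps it shut
- sash_handle (a point): middle of the sash's pull bar: a round bar 14 mm thick, 95 mm long, along the booth's y, sticking out to the left of the sash (y = 213 to 308 mm in the booth's frame), free all round; 58 mm above the bench when the sash is shut; moves with the sash
- bolt (a joint): how far the bolt is drawn, in m: 0 home, 0.045 fully drawn, towards the booth's -y. Clear of the sash beyond 0.030. About 5 N of drag, and seized with rust: the first pull catches hard at 0.013; pushed back home (under 0.002), the second pull catches hard at 0.017; pushed back home again (under 0.004), the third pull runs to the end. From then on it runs both ways
- bolt_knob (a point): grip point of the bolt's knob, 95 mm above the bench, 17 mm below its top: an upright round pin 16 mm thick with a cap 21 mm across on its top 8 mm; moves with the bolt. It stands on a low iron plinth at the booth's right (-y) side; nothing else within 75 mm of it there is higher than 64 mm
- spindle1_mid (a point): one of up to three alike turned wooden spindles (None if absent), 80 mm long, about 70 g: square ends 32 x 32 mm, each 16 mm long, and between them a round waist 26 mm thick. The point is its centre; its x axis runs along its length. At the start it lies on the booth's battens, along the booth's x (within 0.1 rad), centre 83 mm along the booth's x and 38 mm above the bench
- spindle2_mid (a point): as spindle1: another such spindle (None if absent), the point at its centre, x along its length
- spindle3_mid (a point): as spindle1: another such spindle (None if absent), the point at its centre, x along its length
- tray: shallow open wooden tray fixed on the bench, 170 (its x) x 220 (its y) mm outside, 26 mm high, walls and floor 6 mm thick, inside 158 x 208 mm; origin at the centre of its underside. A spindle lying on its floor has its centre 22 mm above the bench.
- wax_tin: bystander, to be left alone: low aluminium tin, 72 mm across, 55 mm high; origin at its underside
- sanding_block: bystander, to be left alone: cork sanding block 100 x 60 x 35 mm; origin at its underside
- glue_bottle: bystander, to be left alone: white bottle, 60 mm across, 170 mm high; origin at its underside
- gouge: bystander, to be left alone: turning gouge lying on the bench, dark handle 150 mm long and steel blade 120 mm long, 26 mm high; origin under the joint of handle and blade
- offcut: bystander, to be left alone: dark wood offcut 90 x 60 x 45 mm; origin at its underside

How it is judged:
By the outcome, as a careful person would: the job done as asked, in the order asked, and still so for the second after the job is handed in, with the robot touching nothing.
Of spindle1, spindle2, spindle3 only 2 to 3 are there at a start; the rules pass over those that are not, and their reading is None.
At some moment in a run one of spindle1, spindle2, spindle3 may be knocked a few centimetres aside while the robot is not near it.
Once in a run the grip may slacken for a moment while it holds something.
It also fails if it takes over 210 s, if anything falls off the work surface, if the arm or the gripper's body presses on something with over 40 N, if the wrist force passes 120 N, or if a joint passes its speed limit or range.

## Working session

There is one attempt and no reset: what is moved stays moved. The work goes in short steps, Python scripts to look and compute and a tool call to move; the robot and the scene stay as the last step left them, time stands still between calls to the robot, and variables do not carry over. Pictures are saved under pics/ and viewed, at most 14 in all, crops included, and the job is handed in when it is done.

Besides the shell and the picture viewer there is one more tool, called after ">>>" as name(argument=value, ...), one argument or row to a line, values as JSON. move_arm: Moves the arm, as the interface text tells. Its arguments: {"type":"object","properties":{"commands":{"type":"array"},"force":{"type":"number"}},"required":["commands"]}

```bash
ls; mkdir -p pics
python3 - <<'E'
from rig import r,cams,ticket
import cv2
s=r.read_state();print(s)
for n in("scene","side","wrist"):
    print(n,cams.camera_info(n)); cv2.imwrite(f"pics/{n}0.png",cams.get_image(n))
E
```

```text
pics
{'time': 0.0, 'joint_pos': array([-1.23069606e+00,  9.18613846e-02,  1.23187400e+00,  2.61868123e-05,
        1.81975802e+00, -5.67108244e-02]), 'joint_vel': array([ 0.00083543, -0.00042816,  0.00024916,  0.00056376,  0.00101591,
       -0.00030129]), 'tau': array([ 2.64594899e-03, -4.46461701e+01, -4.06436670e+01,  7.00172014e-02,
        2.97194382e-02, -1.45383824e-04]), 'ee_pos': array([ 0.23179427, -0.55311353,  0.22151206]), 'eef_rot': array([-9.42640240e-04,  9.80381025e-01,  1.97109470e-01, -1.21647003e-04]), 'contact_force': array([ 0.09117785,  0.74637505, -0.44371696]), 'wrist_torque': array([ 0.0033999 , -0.02722364,  0.01777331]), 'grasp_force': 0.0, 'gripper_width': 0.08730150511567991}
scene {'fx': 624.5821125820819, 'fy': 624.5821125820819, 'cx': 310.2180469078512, 'cy': 242.05589733129594, 'position': array([0.75434509, 0.5478692 , 1.34702902]), 'orientation': array([-0.0402121 ,  0.18137009,  0.95672455, -0.2239777 ])}
side {'fx': 488.47765296966054, 'fy': 488.47765296966054, 'cx': 310.70470043869284, 'cy': 231.6655454152783, 'position': array([-0.18178164,  0.70073749,  0.92561048]), 'orientation': array([ 0.15731965, -0.34720816,  0.83341591, -0.40014364])}
wrist {'fx': 371.64829954431775, 'fy': 371.64829954431775, 'cx': 318.74879344452324, 'cy': 238.13942974364815, 'hand_eye': array([[ 1.41170353e-03, -9.63886280e-01, -2.66310431e-01,
         7.26226466e-02],
       [ 9.99998346e-01,  1.66611692e-03, -7.29397076e-04,
        -4.44795333e-04],
       [ 1.14676015e-03, -2.66308961e-01,  9.63887038e-01,
        -1.60809999e-01],
       [ 0.00000000e+00,  0.00000000e+00,  0.00000000e+00,
         1.00000000e+00]])}
```

View pics/scene0.png

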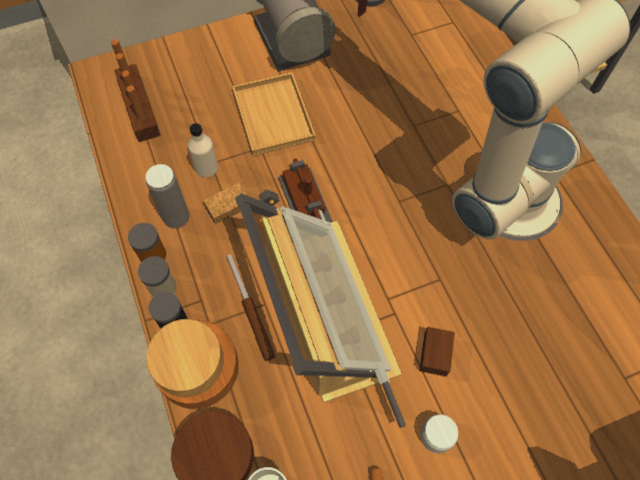

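View pics/side0.png

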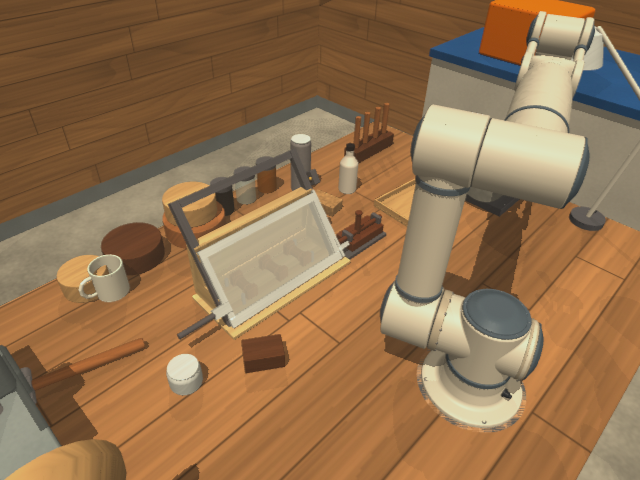

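Scene: booth centred ~(320,290), bar to (400,420), bolt/plinth ~(305,190), tray ~(273,112). Three spindles are seen through the sash. I'll zoom in for the pose.

Run:
```python
import cv2
a=cv2.imread("pics/scene0.png")[150:440,220:420]
b=cv2.imread("pics/side0.png")[170:350,160:400]
cv2.imwrite("pics/c1.png",cv2.resize(a,None,fx=2,fy=2,interpolation=3)) if 0 else 0
A=cv2.resize(a,(400,580),interpolation=2);B=cv2.resize(b,(400,300),interpolation=2)
import numpy as np
t=cv2.imread("pics/scene0.png")[70:160,225:345]; T=cv2.resize(t,(373,280))
o=np.zeros((600,800,3),np.uint8);o[:580,:400]=A;o[:300,400:]=B;o[310:590,410:783]=T
cv2.imwrite("pics/c1.png",o)
```

```text
(no output)
```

View pics/c1.png

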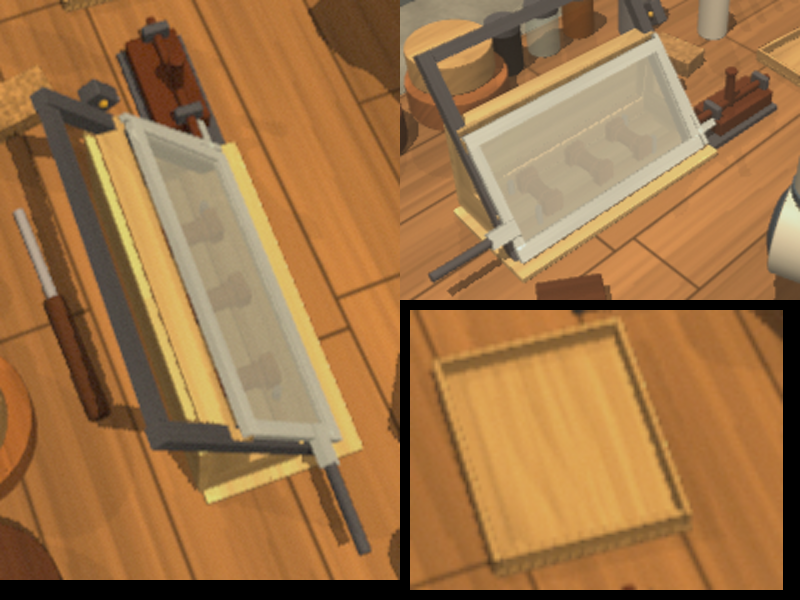

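Crop: knob cap at scene (306,184) / side (359,213); bar tip at scene (402,425) / side (180,336); front base corners at scene (400,372),(337,222) / side (233,336),(350,260). Triangulating these.

```bash
cat > h.py <<'E'
import numpy as np,cv2
from scipy.spatial.transform import Rotation as R
from scipy.optimize import least_squares
from rig import r,cams,ticket
def rot(q): return R.from_quat([q[1],q[2],q[3],q[0]])
def cam(n):
    c=cams.camera_info(n); return c,rot(c['orientation']).as_matrix(),np.array(c['position'])
def ray(n,u,v):
    c,M,p=cam(n); d=M@[(u-c['cx'])/c['fx'],(v-c['cy'])/c['fy'],1]; return p,d
def proj(n,P):
    c,M,p=cam(n); q=(np.asarray(P)-p)@M; return np.stack([c['fx']*q[...,0]/q[...,2]+c['cx'],c['fy']*q[...,1]/q[...,2]+c['cy']],-1)
def atz(n,u,v,z):
    p,d=ray(n,u,v); return p+d*(z-p[2])/d[2]
def tri(a,b):
    f=lambda X:np.r_[proj('scene',X)-a,proj('side',X)-b]
    s=least_squares(f,[.5,0,.1]); return s.x,np.abs(s.fun).max()
def wproj(P,s):  # world -> wrist pixel
    c=cams.camera_info('wrist');H=c['hand_eye'];T=rot(s['eef_rot']).as_matrix()
    q=(np.asarray(P)-s['ee_pos'])@T; q=(q-H[:3,3])@H[:3,:3]
    rr=np.linalg.norm(q[...,:2],axis=-1);th=np.arctan2(rr,q[...,2])
    k=c['fx']*th/np.maximum(rr,1e-9)
    return np.stack([q[...,0]*k+c['cx'],q[...,1]*k+c['cy']],-1)
def watz(u,v,z,s):
    c=cams.camera_info('wrist');H=c['hand_eye'];T=rot(s['eef_rot']).as_matrix()
    a=np.array([u-c['cx'],v-c['cy']]);rr=np.hypot(*a);th=rr/c['fx']
    d=np.r_[a/max(rr,1e-9)*np.sin(th),np.cos(th)]
    d=T@H[:3,:3]@d;p=s['ee_pos']+T@H[:3,3]
    return p+d*(z-p[2])/d[2]
def snap(n,name):
    s=r.read_state();im=cams.get_image(n);cv2.imwrite('pics/'+name,im);return s,im
def goto(x,y,z,yaw=None):
    """shift in tool axes (mm) and turn (deg) to reach; tool yaw= world angle of tool x"""
    s=r.read_state();T=rot(s['eef_rot']).as_matrix()
    d=T.T@(np.array([x,y,z])-s['ee_pos']);w=np.degrees(np.arctan2(T[1,0],T[0,0]))
    return (d*1000).round(1),w
E
python3 - <<'E'
from h import *
for k,a,b in [('tip',(401.7,425.5),(180,336)),('knobtop',(306,184),(358.6,212.6)),('FL',(400,372.5),(233,336)),('FR',(337.5,222.5),(349.6,260))]:
    x,e=tri(a,b);print(k,x.round(4),round(e,1))
for k,p in dict(tray=[(234,85),(292,74),(314,137),(251,153)],).items():
    print([atz('scene',*q,.026).round(3) for q in p])
s=r.read_state();print(rot(s['eef_rot']).as_matrix().round(3))
E
```

```text
tip [0.5056 0.4022 0.0569] 0.2
knobtop [ 0.4873 -0.1741  0.105 ] 1.8
FL [0.4538 0.2967 0.0128] 0.7
FR [ 0.4377 -0.0944  0.0127] 0.5
[array([ 0.54 , -0.577,  0.026]), array([ 0.381, -0.555,  0.026]), array([ 0.402, -0.339,  0.026]), array([ 0.569, -0.352,  0.026])]
[[ 0.922  0.386 -0.   ]
 [ 0.386 -0.922  0.001]
 [ 0.    -0.001 -1.   ]]
```

```bash
cat >> h.py <<'E'
def plan(x,y,z,yaw,g=None,step=38,maxdeg=6.75):
    s=r.read_state();T=rot(s['eef_rot']).as_matrix()
    w=np.arctan2(T[1,0],T[0,0]);d=np.array([x,y,z])-s['ee_pos']
    dw=(np.radians(yaw)-w+np.pi)%(2*np.pi)-np.pi
    n=max(1,int(np.ceil(max(np.linalg.norm(d)*1000/step,abs(np.degrees(dw))/maxdeg))))
    rows=[]
    for i in range(n):
        a=w+dw*i/n;c,q=np.cos(a),np.sin(a);v=d/n
        rows.append([[round(float(k),3) for k in ((c*v[0]+q*v[1])/.2,(q*v[0]-c*v[1])/.2,-v[2]/.2)],round(float(-np.degrees(dw)/n/45),3),g])
    print('n',n,rows[0],'...',rows[-1]) if n<3 or abs(dw)<.02 else print('n',n,rows)
E
python3 - <<'E'
from h import *
s=r.read_state();plan(s['ee_pos'][0],s['ee_pos'][1],.25,-2.3,-1)
T=R.from_euler('xz',[180,-2.3],degrees=True).as_matrix();d=T.T@(np.array([.487,-.174,.22])-np.r_[s['ee_pos'][:2],.25]);print(d/.2,d/.2/12)
E
```

```text
n 4 [[[0.0, 0.0, -0.035], 0.139, -1], [[0.0, 0.0, -0.035], 0.139, -1], [[0.0, 0.0, -0.035], 0.139, -1], [[0.0, 0.0, -0.035], 0.139, -1]]
[ 1.19894785 -1.94556142  0.15      ] [ 0.09991232 -0.16213012  0.0125    ]
```

>>> move_arm(
  commands=[
    [[0,0,-0.035],0.139,-1],
    [[0,0,-0.035],0.139,-1],
    [[0,0,-0.035],0.139,-1],
    [[0,0,-0.035],0.139,-1],
  ],
  force=20,
)

```text
time: 0.48
ee_pos: [0.2318, -0.5533, 0.2504]
eef_rot: [-0.0, 1.0, -0.023, -0.0]
contact_force: [0.4, 0.5, -0.9]
gripper_width: 0.0881
grasp_force: 0.0
```

>>> move_arm(
  commands=[
    [[0.1,-0.162,0.012],0,-1],
    [[0.1,-0.162,0.012],0,-1],
    [[0.1,-0.162,0.012],0,-1],
    [[0.1,-0.162,0.012],0,-1],
    [[0.1,-0.162,0.012],0,-1],
    [[0.1,-0.162,0.012],0,-1],
    [[0.1,-0.162,0.012],0,-1],
    [[0.1,-0.162,0.012],0,-1],
    [[0.1,-0.162,0.012],0,-1],
    [[0.1,-0.162,0.012],0,-1],
    [[0.1,-0.162,0.012],0,-1],
    [[0.1,-0.162,0.012],0,-1],
  ],
)

```text
time: 1.48
ee_pos: [0.4878, -0.1726, 0.2215]
eef_rot: [0.0, 1.0, -0.02, -0.0]
contact_force: [0.3, -0.8, -0.1]
gripper_width: 0.0881
grasp_force: 0.0
```

Run:
```python
from h import *
s,im=snap('wrist','w1.png');print(s['time'],s['ee_pos'],s['eef_rot'],s['contact_force'])
print('TCP',wproj(s['ee_pos'],s),'knobtop guess',wproj([.487,-.174,.112],s))
```

```text
1.4833 [ 0.48779877 -0.1726351   0.22154687] [ 1.23710285e-06  9.99801391e-01 -1.99292536e-02 -6.02227753e-05] [ 0.34374622 -0.8099375  -0.08006952]
TCP [319.55815246 295.09950533] knobtop guess [321.28980836 236.02190062]
```

View pics/w1.png

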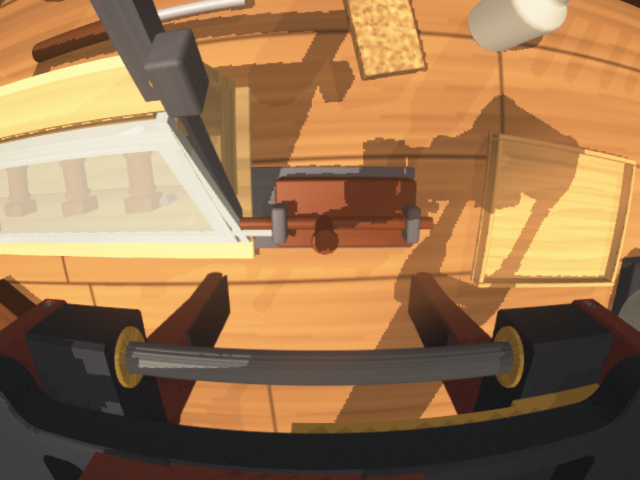

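Wrist view: knob cap at (324,240), booth right front corner (254,257), tray corners (492,134),(636,158),(610,287),(474,282), spindles through the sash at x≈142, 78, 18.

Run:
```python
from h import *
s=r.read_state()
print('knob',watz(324.5,239,.112,s))
print('FR',watz(254,257,.012,s), 'edge',watz(60,254,.012,s),watz(150,256,.012,s))
print('bolt',watz(250,226,.09,s),watz(425,223,.09,s))
T=[watz(u,v,.026,s)[:2] for u,v in [(492,134),(636,158),(610,287),(474,282)]]
print(np.round(T,3),np.mean(T,0),[np.linalg.norm(T[i]-T[i-1]).round(3) for i in range(4)])
print('sp',[watz(u,v,.05,s).round(3) for u,v in[(142,180),(78,187),(18,190)]])
```

```text
knob [ 0.48776754 -0.17033527  0.112     ]
FR [ 0.44242774 -0.09533158  0.012     ] edge [0.4504129 0.1628884 0.012    ] [0.44603036 0.02656605 0.012     ]
bolt [ 0.49453848 -0.10991503  0.09      ] [ 0.49273686 -0.25384693  0.09      ]
[[ 0.569 -0.344]
 [ 0.557 -0.566]
 [ 0.386 -0.548]
 [ 0.41  -0.333]] [ 0.48019601 -0.44767517] [np.float64(0.159), np.float64(0.222), np.float64(0.172), np.float64(0.217)]
sp [array([0.535, 0.004, 0.05 ]), array([0.535, 0.085, 0.05 ]), array([0.54 , 0.182, 0.05 ])]
```

>>> move_arm(
  commands=[
    [[0,-0.001,0.146],0,-1],
    [[0,-0.001,0.146],0,-1],
    [[0,-0.001,0.146],0,-1],
    [[0,-0.001,0.146],0,-1],
    [[0,-0.001,0.144],0,-1],
    [[0,0,0],0,1],
    [[0,0,0],0,1],
    [[0,0,0],0,1],
    [[0,0,0],0,1],
    [[0,0,0],0,1],
    [[0,0,0],0,1],
  ],
  force=30,
)

```text
time: 2.45
ee_pos: [0.4881, -0.1739, 0.0781]
eef_rot: [0.001, 1.0, -0.02, 0.001]
contact_force: [0.0, -0.1, 0.2]
gripper_width: 0.0514
grasp_force: 0.0
```

>>> move_arm(
  commands=[
    [[0,0,0],0,1],
    [[0,0,0],0,1],
    [[0,0,0],0,1],
    [[0,0,0],0,1],
  ],
)

```text
time: 2.78
ee_pos: [0.4872, -0.1734, 0.0763]
eef_rot: [-0.0, 1.0, -0.02, -0.0]
contact_force: [0.5, -0.3, 0.5]
gripper_width: 0.0243
grasp_force: 0.0
```

>>> move_arm(
  commands=[
    [[0,0,0],0,1],
    [[0,0,0],0,1],
    [[0,0,0],0,1],
    [[0,0,0],0,1],
    [[0,0,0],0,1],
  ],
)

```text
time: 3.2
ee_pos: [0.4871, -0.1759, 0.0763]
eef_rot: [0.002, 1.0, -0.021, 0.0]
contact_force: [-0.0, -8.6, -2.0]
gripper_width: 0.0156
grasp_force: 30.0
```

>>> move_arm(
  commands=[
    [[0,0.0125,0],0,1],
    [[0,0.0125,0],0,1],
    [[0,0.0125,0],0,1],
    [[0,0.0125,0],0,1],
    [[0,0.0125,0],0,1],
    [[0,0.0125,0],0,1],
    [[0,0.0125,0],0,1],
    [[0,0,0],0,1],
    [[0,0,0],0,1],
  ],
  force=50,
)

```text
time: 3.95
ee_pos: [0.4866, -0.1894, 0.0762]
eef_rot: [-0.001, 1.0, -0.019, -0.0]
contact_force: [-0.4, 7.3, 1.3]
gripper_width: 0.0152
grasp_force: 50.0
```

>>> move_arm(
  commands=[
    [[0,0.0125,0],0,1],
    [[0,0.0125,0],0,1],
    [[0,0,0],0,1],
    [[0,0,0],0,1],
  ],
)

```text
time: 4.28
ee_pos: [0.4866, -0.1902, 0.0761]
eef_rot: [-0.005, 1.0, -0.018, -0.0]
contact_force: [-0.5, 22.8, 5.9]
gripper_width: 0.0151
grasp_force: 50.1
```

>>> move_arm(
  commands=[
    [[0,-0.012,0],0,1],
    [[0,-0.012,0],0,1],
    [[0,-0.012,0],0,1],
    [[0,-0.012,0],0,1],
    [[0,-0.012,0],0,1],
    [[0,-0.012,0],0,1],
    [[0,-0.012,0],0,1],
    [[0,-0.012,0],0,1],
    [[0,-0.012,0],0,1],
    [[0,-0.012,0],0,1],
    [[0,0,0],0,1],
    [[0,0,0],0,1],
  ],
)

```text
time: 5.28
ee_pos: [0.4871, -0.1758, 0.0763]
eef_rot: [0.004, 1.0, -0.021, 0.0]
contact_force: [0.6, -14.6, -3.1]
gripper_width: 0.0151
grasp_force: 50.0
```

Home again (against the stop, 14 N). Second pull: catch expected at 17 mm.

>>> move_arm(
  commands=[
    [[0,0.014,0],0,1],
    [[0,0.014,0],0,1],
    [[0,0.014,0],0,1],
    [[0,0.014,0],0,1],
    [[0,0.014,0],0,1],
    [[0,0.014,0],0,1],
    [[0,0.014,0],0,1],
    [[0,0.014,0],0,1],
    [[0,0.014,0],0,1],
    [[0,0.014,0],0,1],
    [[0,0,0],0,1],
    [[0,0,0],0,1],
  ],
)

```text
time: 6.28
ee_pos: [0.4865, -0.1943, 0.0761]
eef_rot: [-0.005, 1.0, -0.018, -0.0]
contact_force: [-1.0, 21.4, 3.9]
gripper_width: 0.0153
grasp_force: 50.1
```

>>> move_arm(
  commands=[
    [[0,-0.014,0],0,1],
    [[0,-0.014,0],0,1],
    [[0,-0.014,0],0,1],
    [[0,-0.014,0],0,1],
    [[0,-0.014,0],0,1],
    [[0,-0.014,0],0,1],
    [[0,-0.014,0],0,1],
    [[0,-0.014,0],0,1],
    [[0,-0.014,0],0,1],
    [[0,-0.014,0],0,1],
    [[0,0,0],0,1],
    [[0,0,0],0,1],
  ],
)

```text
time: 7.28
ee_pos: [0.4871, -0.1759, 0.0763]
eef_rot: [0.004, 1.0, -0.021, 0.0]
contact_force: [0.1, -15.9, -3.2]
gripper_width: 0.0153
grasp_force: 50.0
```

>>> move_arm(
  commands=[
    [[0,0.025,0],0,1],
    [[0,0.025,0],0,1],
    [[0,0.025,0],0,1],
    [[0,0.025,0],0,1],
    [[0,0.025,0],0,1],
    [[0,0.025,0],0,1],
    [[0,0.025,0],0,1],
    [[0,0.025,0],0,1],
    [[0,0.025,0],0,1],
    [[0,0.025,0],0,1],
    [[0,0.01,0],0,1],
    [[0,0,0],0,1],
  ],
)

```text
time: 8.28
ee_pos: [0.4855, -0.221, 0.0761]
eef_rot: [-0.003, 1.0, -0.019, -0.0]
contact_force: [-0.6, 11.1, 1.9]
gripper_width: 0.0152
grasp_force: 50.0
```

>>> move_arm(
  commands=[
    [[0,-0.005,0],0,-1],
    [[0,0,0],0,-1],
    [[0,0,0],0,-1],
    [[0,0,0],0,-1],
    [[0,0,0],0,-1],
    [[0,0,-0.174],0,-1],
    [[0,0,-0.174],0,-1],
    [[0,0,-0.174],0,-1],
    [[0,0,-0.174],0,-1],
    [[0,0,-0.174],0,-1],
  ],
)

```text
time: 9.12
ee_pos: [0.485, -0.223, 0.252]
eef_rot: [0.0, 1.0, -0.02, 0.0]
contact_force: [-0.8, -0.1, 0.3]
gripper_width: 0.0783
grasp_force: 0.0
```

Run:
```python
from h import *
s=r.read_state();print(s['ee_pos'],s['gripper_width'])
plan(.504,.355,.2,88,-1)
```

```text
[ 0.48496308 -0.22297749  0.25198852] 0.07829168735527631
n 16 [[[-0.001, -0.181, 0.016], -0.125, -1], [[0.016, -0.18, 0.016], -0.125, -1], [[0.034, -0.177, 0.016], -0.125, -1], [[0.051, -0.173, 0.016], -0.125, -1], [[0.068, -0.167, 0.016], -0.125, -1], [[0.084, -0.16, 0.016], -0.125, -1], [[0.1, -0.151, 0.016], -0.125, -1], [[0.114, -0.14, 0.016], -0.125, -1], [[0.127, -0.128, 0.016], -0.125, -1], [[0.139, -0.115, 0.016], -0.125, -1], [[0.15, -0.101, 0.016], -0.125, -1], [[0.159, -0.086, 0.016], -0.125, -1], [[0.167, -0.07, 0.016], -0.125, -1], [[0.173, -0.053, 0.016], -0.125, -1], [[0.177, -0.036, 0.016], -0.125, -1], [[0.18, -0.018, 0.016], -0.125, -1]]
```

>>> move_arm(
  commands=[
    [[0,-0.181,0],-0.125,-1],
    [[0.016,-0.18,0],-0.125,-1],
    [[0.034,-0.177,0],-0.125,-1],
    [[0.051,-0.173,0],-0.125,-1],
    [[0.068,-0.167,0],-0.125,-1],
    [[0.084,-0.16,0],-0.125,-1],
    [[0.1,-0.151,0.016],-0.125,-1],
    [[0.114,-0.14,0.016],-0.125,-1],
  ],
)

```text
time: 9.78
ee_pos: [0.495, 0.0674, 0.2442]
eef_rot: [0.0, 0.931, 0.366, 0.001]
contact_force: [1.0, -0.5, 0.1]
gripper_width: 0.0874
grasp_force: 0.0
```

>>> move_arm(
  commands=[
    [[0.127,-0.128,0.02],-0.125,-1],
    [[0.139,-0.115,0.03],-0.125,-1],
    [[0.15,-0.101,0.03],-0.125,-1],
    [[0.159,-0.086,0.03],-0.125,-1],
    [[0.167,-0.07,0.03],-0.125,-1],
    [[0.173,-0.053,0.03],-0.125,-1],
    [[0.177,-0.036,0.03],-0.125,-1],
    [[0.18,-0.018,0.03],-0.125,-1],
    [[0,0,0],0,-1],
  ],
)

```text
time: 10.53
ee_pos: [0.504, 0.3599, 0.1943]
eef_rot: [-0.002, 0.718, 0.696, -0.002]
contact_force: [0.7, -0.1, -0.7]
gripper_width: 0.0876
grasp_force: 0.0
```

Run:
```python
from h import *
s,im=snap('wrist','w2.png');print(s['time'],s['ee_pos'],s['eef_rot'])
print(wproj([[.504,.355,.058],[.5056,.4022,.058]],s))
```

```text
10.5333 [0.50402812 0.35991223 0.19434642] [-0.0015168   0.71765433  0.69639609 -0.00156308]
[[320.01180533 233.73680736]
 [320.362593   176.69406901]]
```

View pics/w2.png

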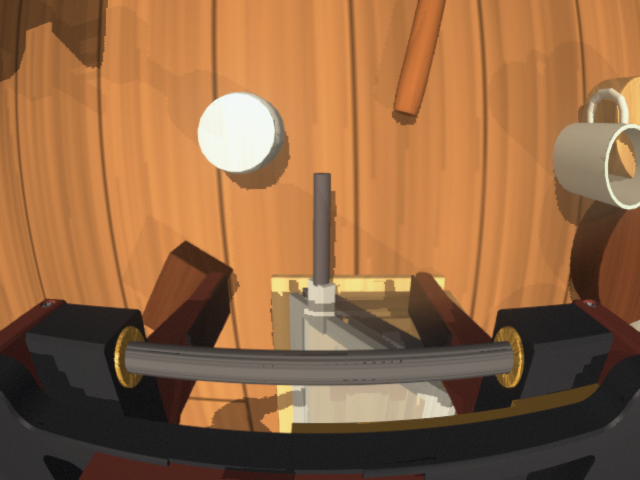

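Bar runs from (321,285) to (321,175), as predicted; the offcut's corner is near (231,270).

Run:
```python
from h import *
s=r.read_state()
for p in [(231,270),(185,242),(160,320)]: print(watz(*p,.045,s).round(3))
print(watz(240,133,.055,s).round(3),watz(321.5,200,.058,s).round(4),watz(321.5,270,.058,s).round(4))
print('baseFL',watz(274,277,.012,s),watz(444,277,.012,s))
plan(.504,.362,.041,88,0)
```

```text
[0.422 0.317 0.045]
[0.381 0.345 0.045]
[0.34  0.264 0.045]
[0.443 0.438 0.055] [0.5068 0.3801 0.058 ] [0.5049 0.3198 0.058 ]
baseFL [0.45686584 0.29658253 0.012     ] [0.63074752 0.28939792 0.012     ]
n 5 [[0.005, -0.001, 0.154], -0.0, 0] ... [[0.005, -0.001, 0.154], -0.0, 0]
```

>>> move_arm(
  commands=[
    [[0.005,0.005,0.15],0,-0.2],
    [[0.005,0,0.15],0,-0.2],
    [[0,0,0.15],0,-0.2],
    [[0,0,0.15],0,-0.2],
    [[0,0,0.175],0,-0.2],
    [[0,0,0],0,1],
    [[0,0,0],0,1],
    [[0,0,0],0,1],
    [[0,0,0],0,1],
    [[0,0,0],0,1],
    [[0,0,0],0,1],
    [[0,0,0],0,1],
  ],
  force=50,
)

```text
time: 11.58
ee_pos: [0.5056, 0.3575, 0.0451]
eef_rot: [-0.001, 0.721, 0.693, -0.0]
contact_force: [-4.9, -1.3, 5.6]
gripper_width: 0.0131
grasp_force: 50.0
```

>>> move_arm(
  commands=[
    [[0,0,0],0,1],
    [[0,0,0],0,1],
    [[0,0,0],0,1],
    [[0,0,0],0,1],
  ],
)

```text
time: 11.92
ee_pos: [0.5056, 0.3575, 0.0451]
eef_rot: [-0.001, 0.721, 0.693, -0.0]
contact_force: [-8.4, -1.1, 8.2]
gripper_width: 0.0132
grasp_force: 50.0
```

>>> move_arm(
  commands=[
    [[0,0,0],0,0],
    [[0,0,0],0,0],
    [[0,0,0],0,0],
    [[0,0,0],0,0],
    [[0,0,0],0,0],
  ],
)

```text
time: 12.33
ee_pos: [0.5068, 0.3568, 0.0428]
eef_rot: [0.0, 0.721, 0.693, 0.0]
contact_force: [-0.5, 0.5, -0.5]
gripper_width: 0.0422
grasp_force: 0.0
```

>>> move_arm(
  commands=[
    [[0.01,-0.005,0.01],0,0],
    [[0.01,0,0.01],0,0],
    [[0,0,0],0,1],
    [[0,0,0],0,1],
    [[0,0,0],0,1],
    [[0,0,0],0,1],
    [[0,0,0],0,1],
    [[0,0,0],0,1],
    [[0,0,0],0,1],
    [[0,0,0],0,1],
    [[0,0,0],0,1],
  ],
)

```text
time: 13.25
ee_pos: [0.5057, 0.3609, 0.0389]
eef_rot: [-0.0, 0.721, 0.693, -0.0]
contact_force: [-1.8, -0.3, 0.9]
gripper_width: 0.0128
grasp_force: 50.0
```

>>> move_arm(
  commands=[
    [[0,0.0285,-0.041],0,1],
    [[0,0.057,-0.082],0,1],
    [[0,0.057,-0.082],0,1],
    [[0,0.057,-0.082],0,1],
    [[0,0.057,-0.082],0,1],
    [[0,0,0],0,1],
  ],
)

```text
time: 13.75
ee_pos: [0.5593, 0.3589, 0.1155]
eef_rot: [0.001, 0.721, 0.693, 0.002]
contact_force: [-1.8, -0.1, 2.0]
gripper_width: 0.0131
grasp_force: 50.0
```

>>> move_arm(
  commands=[
    [[0,0.057,-0.082],0,1],
    [[0,0.057,-0.082],0,1],
    [[0,0.057,-0.082],0,1],
    [[0,0.057,-0.082],0,1],
    [[0,0.057,-0.082],0,1],
    [[0,0.057,-0.082],0,1],
    [[0,0.015,-0.022],0,1],
    [[0,0,0],0,1],
    [[0,0,0],0,1],
  ],
)

```text
time: 14.5
ee_pos: [0.629, 0.3563, 0.2153]
eef_rot: [0.0, 0.721, 0.693, 0.001]
contact_force: [2.6, 3.2, -2.1]
gripper_width: 0.0125
grasp_force: 50.0
```

Run:
```python
from h import *
s,im=snap('side','s1.png');print(s['time'],s['ee_pos'],s['contact_force'],s['gripper_width'])
s,im2=snap('scene','s2.png')
cv2.imwrite('pics/c2.png',np.hstack([cv2.resize(im[90:390,100:500],(400,300)),cv2.resize(im2[140:440,180:480],(300,300))]))
```

```text
14.5 [0.62903801 0.3563019  0.21531561] [ 2.58459711  3.17378073 -2.07031321] 0.012511007315347388
```

View pics/c2.png

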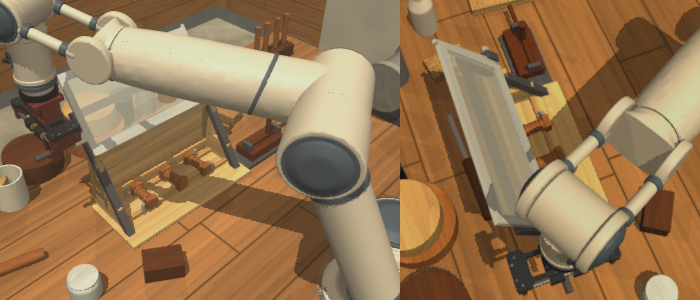

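The sash is up (~0.215) and three spindles are visible inside. Releasing and clearing.

>>> move_arm(
  commands=[
    [[0,0,0],0,0],
    [[0,0,0],0,0],
    [[0,0,0],0,0],
    [[0,0,0],0,0],
    [[0,0,-0.1],0,0],
    [[0,0,-0.15],0,0],
    [[0,0,-0.15],0,0],
    [[0,0,-0.1],0,0],
  ],
)

```text
time: 15.27
ee_pos: [0.6282, 0.3556, 0.3191]
eef_rot: [0.001, 0.721, 0.693, 0.001]
contact_force: [0.5, 0.1, 0.3]
gripper_width: 0.0434
grasp_force: 0.0
```

Run:
```python
from h import *
print(r.read_state()['ee_pos']);plan(.48,.10,.28,178,-1)
```

```text
[0.62819272 0.35561641 0.31910793]
n 14 [[[-0.093, -0.049, 0.014], -0.143, -1], [[-0.087, -0.059, 0.014], -0.143, -1], [[-0.08, -0.069, 0.014], -0.143, -1], [[-0.072, -0.077, 0.014], -0.143, -1], [[-0.063, -0.085, 0.014], -0.143, -1], [[-0.053, -0.091, 0.014], -0.143, -1], [[-0.042, -0.097, 0.014], -0.143, -1], [[-0.031, -0.101, 0.014], -0.143, -1], [[-0.019, -0.104, 0.014], -0.143, -1], [[-0.008, -0.105, 0.014], -0.143, -1], [[0.004, -0.105, 0.014], -0.143, -1], [[0.016, -0.104, 0.014], -0.143, -1], [[0.028, -0.102, 0.014], -0.143, -1], [[0.039, -0.098, 0.014], -0.143, -1]]
```

>>> move_arm(
  commands=[
    [[0,-0.185,0.015],0,-1],
    [[0,-0.185,0.015],0,-1],
    [[0,-0.185,0.015],0,-1],
    [[0,-0.185,0.015],0,-1],
    [[-0.091,0.003,0.01],-0.143,-1],
    [[-0.091,-0.007,0.01],-0.143,-1],
    [[-0.09,-0.017,0.01],-0.143,-1],
    [[-0.087,-0.028,0.01],-0.143,-1],
    [[-0.084,-0.037,0.01],-0.143,-1],
    [[-0.079,-0.046,0.01],-0.143,-1],
    [[-0.073,-0.055,0.01],-0.143,-1],
    [[-0.067,-0.063,0.01],-0.143,-1],
  ],
)

```text
time: 16.27
ee_pos: [0.4792, 0.2144, 0.2877]
eef_rot: [0.0, 0.346, 0.938, 0.0]
contact_force: [-0.6, 0.9, -0.1]
gripper_width: 0.0876
grasp_force: 0.0
```

>>> move_arm(
  commands=[
    [[-0.059,-0.07,0.01],-0.143,-1],
    [[-0.051,-0.076,0.01],-0.143,-1],
    [[-0.042,-0.081,0.01],-0.143,-1],
    [[-0.033,-0.085,0.01],-0.143,-1],
    [[-0.023,-0.088,0.01],-0.143,-1],
    [[-0.013,-0.09,0.01],-0.143,-1],
    [[0,0,0],0,-1],
    [[0,0,0],0,-1],
  ],
)

```text
time: 16.93
ee_pos: [0.4785, 0.1055, 0.2758]
eef_rot: [0.0, 0.021, 1.0, 0.0]
contact_force: [0.9, 0.2, 0.2]
gripper_width: 0.0876
grasp_force: 0.0
```

Run:
```python
from h import *
s,im=snap('wrist','w3.png');print(s['time'],s['ee_pos'],s['eef_rot'])
```

```text
16.9333 [0.47849602 0.10548985 0.27576336] [2.63641713e-04 2.14470757e-02 9.99769945e-01 9.78680604e-05]
```

View pics/w3.png

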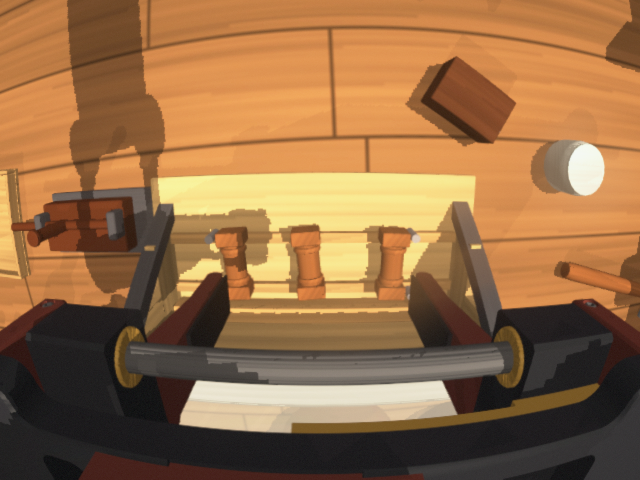

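Spindles' waists: A (235,263), B (309,263), C (392,263); pins at (211,236),(415,236). Computing positions.

Run:
```python
from h import *
s=r.read_state()
for n,a,b in [('A',(232.5,250),(237,277)),('B',(308.5,250),(310.5,277)),('C',(394.5,250),(389.5,277))]:
    p=watz(*a,.046,s);q=watz(*b,.046,s);print(n,p.round(4),q.round(4),'yaw',np.degrees(np.arctan2(*(q-p)[1::-1])).round(1))
for z,c in[(.054,[(214,236),(247,236),(291,234),(322,234),(380,236),(412,236)]),(.012,[(160,178),(474,176)])]:
    print([watz(*u,z,s).round(4) for u in c])
print('pins',watz(211,236,.045,s),watz(415,236,.045,s))
```

```text
A [0.5233 0.0085 0.046 ] [0.5558 0.0102 0.046 ] yaw 2.9
B [0.5265 0.0939 0.046 ] [0.5585 0.0945 0.046 ] yaw 1.2
C [0.5307 0.1896 0.046 ] [0.5628 0.1845 0.046 ] yaw -9.0
[array([ 0.5041, -0.0088,  0.054 ]), array([0.5057, 0.0285, 0.054 ]), array([0.5054, 0.0764, 0.054 ]), array([0.5068, 0.1094, 0.054 ]), array([0.5116, 0.1717, 0.054 ]), array([0.513 , 0.2074, 0.054 ])]
[array([ 0.4391, -0.0844,  0.012 ]), array([0.4525, 0.2967, 0.012 ])]
pins [ 0.50625976 -0.01508864  0.045     ] [0.51569886 0.21321358 0.045     ]
```

>>> move_arm(
  commands=[
    [[-0.058,-0.094,0.14],-0.055,-0.36],
    [[-0.058,-0.094,0.14],0,-0.36],
    [[-0.058,-0.094,0.14],0,-0.36],
    [[-0.058,-0.094,0.14],0,-0.36],
    [[-0.058,-0.094,0.14],0,-0.36],
    [[0,0,0],0,-0.36],
    [[0,0,0],0,-0.36],
  ],
)

```text
time: 17.57
ee_pos: [0.5354, 0.0122, 0.1334]
eef_rot: [-0.002, -0.001, 1.0, 0.0]
contact_force: [-0.2, 0.5, 0.5]
gripper_width: 0.0595
grasp_force: 0.0
```

Run:
```python
from h import *
s,im=snap('wrist','w4.png');print(s['time'],s['ee_pos'],s['gripper_width'],s['contact_force'])
cv2.imwrite('pics/w4c.png',im[120:420,80:560])
plan(.532,.0095,.022,180,-.36,30)
```

```text
17.5667 [0.53541634 0.01221637 0.13338663] 0.05950266544160272 [-0.15171622  0.49972124  0.51014736]
n 4 [[0.005, -0.004, 0.142], 0.001, -0.36] ... [[0.005, -0.004, 0.142], 0.001, -0.36]
```

View pics/w4c.png

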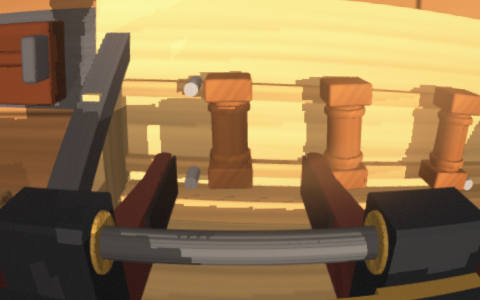

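Run:
```python
from h import *
s=r.read_state()
print(watz(310,235,.046,s),watz(309,270,.046,s),'top',watz(286,194,.054,s),watz(332,194,.054,s))
print('pins',watz(271,207,.045,s),watz(272,290,.045,s))
```

```text
[0.52983311 0.00739977 0.046     ] [0.55584156 0.00663627 0.046     ] top [ 0.49975206 -0.00827745  0.054     ] [0.49966952 0.02206292 0.054     ]
pins [ 0.51017544 -0.01960166  0.045     ] [ 0.5722659  -0.02082349  0.045     ]
```

Spindle A centred at world y≈0.007, pins at x 0.510 and 0.572, fingers fit between.

>>> move_arm(
  commands=[
    [[0.004,-0.012,0.142],0,-0.36],
    [[0.004,-0.012,0.142],0,-0.36],
    [[0,0,0.142],0,-0.36],
    [[0,0,0.13],0,-0.36],
    [[0,0,0],0,-0.36],
    [[0,0,0],0,1],
    [[0,0,0],0,1],
    [[0,0,0],0,1],
    [[0,0,0],0,1],
    [[0,0,0],0,1],
    [[0,0,0],0,1],
  ],
  force=25,
)

```text
time: 18.53
ee_pos: [0.5344, 0.0124, 0.0253]
eef_rot: [0.0, -0.004, 1.0, 0.003]
contact_force: [-1.7, 13.3, -5.7]
gripper_width: 0.0254
grasp_force: 25.0
```

>>> move_arm(
  commands=[
    [[0,0.02,-0.02],0,1],
    [[0,0,-0.1],0,1],
    [[0,0,-0.14],0,1],
    [[0,0,-0.14],0,1],
    [[0,0,-0.14],0,1],
    [[0,0,-0.14],0,1],
    [[0,0,-0.14],0,1],
    [[0,0,-0.14],0,1],
    [[0,0,-0.1],0,1],
  ],
)

```text
time: 19.28
ee_pos: [0.5352, 0.0124, 0.2423]
eef_rot: [0.004, -0.003, 1.0, -0.0]
contact_force: [0.1, -0.5, -0.1]
gripper_width: 0.0258
grasp_force: 25.0
```

Run:
```python
from h import *
s=r.read_state();print(s['ee_pos'],s['gripper_width'],s['grasp_force'])
plan(.475,-.452,.22,175,1,36)
```

```text
[0.53519682 0.01242318 0.24231751] 0.02582721016999875 24.97282326221466
n 14 [[[0.022, -0.166, 0.008], 0.008, 1], [[0.021, -0.166, 0.008], 0.008, 1], [[0.02, -0.166, 0.008], 0.008, 1], [[0.019, -0.166, 0.008], 0.008, 1], [[0.018, -0.166, 0.008], 0.008, 1], [[0.017, -0.166, 0.008], 0.008, 1], [[0.016, -0.167, 0.008], 0.008, 1], [[0.015, -0.167, 0.008], 0.008, 1], [[0.014, -0.167, 0.008], 0.008, 1], [[0.012, -0.167, 0.008], 0.008, 1], [[0.011, -0.167, 0.008], 0.008, 1], [[0.01, -0.167, 0.008], 0.008, 1], [[0.009, -0.167, 0.008], 0.008, 1], [[0.008, -0.167, 0.008], 0.008, 1]]
```

>>> move_arm(
  commands=[
    [[0.1,-0.13,0],0.01,1],
    [[0.1,-0.13,0],0.01,1],
    [[0.1,-0.13,0],0.01,1],
    [[0,-0.175,0],0.01,1],
    [[0,-0.175,0],0.01,1],
    [[0,-0.175,0],0.01,1],
    [[0,-0.175,0.01],0.01,1],
    [[0,-0.175,0.01],0.01,1],
    [[0,-0.175,0.01],0.01,1],
    [[0,-0.175,0.01],0.01,1],
    [[0,-0.175,0.01],0.01,1],
    [[0,-0.1,0.01],0,1],
  ],
)

```text
time: 20.28
ee_pos: [0.4601, -0.3687, 0.2266]
eef_rot: [0.001, 0.042, 0.999, -0.002]
contact_force: [0.7, 0.6, -0.5]
gripper_width: 0.0255
grasp_force: 25.0
```

Run:
```python
from h import *
s,im=snap('wrist','w5.png');print(s['time'],s['ee_pos'],s['eef_rot'],s['gripper_width'],s['grasp_force'])
```

```text
20.2833 [ 0.46007231 -0.36868442  0.22655575] [ 0.00125425  0.04183324  0.99912264 -0.00153501] 0.025475131539203034 24.973811209201813
```

View pics/w5.png

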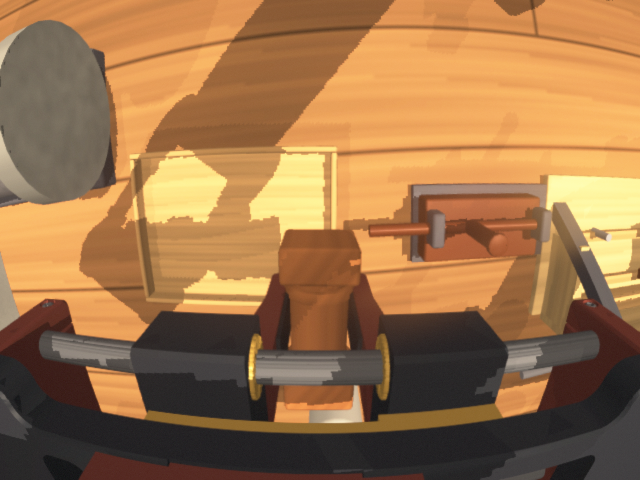

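Held spindle level. Tray corners at (130,156),(337,148),(147,302); the grey machine lies at the left (-y).

Run:
```python
from h import *
s=r.read_state()
a,b,c=[watz(*p,.026,s)[:2] for p in [(130,156),(337,148),(147,302)]]
print(a,b,c,np.linalg.norm(a-b),np.linalg.norm(a-c)); ctr=(b+c)/2;print('ctr',ctr,'yaw',np.degrees(np.arctan2(-(b-a)[0],(b-a)[1])),np.degrees(np.arctan2(*(c-a)[::-1])))
print('machine',[watz(103,80,z,s).round(3) for z in(.0,.1)])
print('spindle end',wproj(s['ee_pos']+rot(s['eef_rot']).apply([[.046,0,-.019+.0],[-.034,0,-.019]]),s))
```

```text
[ 0.37985739 -0.56309671] [ 0.39770775 -0.34774923] [ 0.54564398 -0.57728407] 0.21608602466186846 0.166392526431072
ctr [ 0.47167586 -0.46251665] yaw -4.73846920314013 -4.891231476463942
machine [array([ 0.284, -0.605,  0.   ]), array([ 0.311, -0.542,  0.1  ])]
spindle end [[317.49722667 208.63524117]
 [317.46774275 378.62586743]]
```

>>> move_arm(
  commands=[
    [[-0.018,-0.031,0.15],0,1],
    [[-0.018,-0.031,0.15],0,1],
    [[-0.018,-0.031,0.15],0,1],
    [[-0.018,-0.031,0.15],0,1],
    [[0,0,0.14],0,1],
    [[0,0,0.14],0,1],
    [[0,0,0.1],0,1],
    [[0,0,0.06],0,1],
    [[0,0,0],0,1],
    [[0,0,0],0,1],
  ],
)

```text
time: 21.17
ee_pos: [0.4732, -0.392, 0.0178]
eef_rot: [0.001, 0.04, 0.999, -0.0]
contact_force: [0.6, 0.0, 0.6]
gripper_width: 0.0254
grasp_force: 25.0
```

Lower until contact.

>>> move_arm(
  commands=[
    [[0,0,0.012],0,1],
    [[0,0,0.012],0,1],
    [[0,0,0],0,1],
  ],
)

```text
time: 21.42
ee_pos: [0.4728, -0.3927, 0.0127]
eef_rot: [0.001, 0.041, 0.999, -0.001]
contact_force: [0.1, 0.7, -0.5]
gripper_width: 0.0258
grasp_force: 25.0
```

>>> move_arm(
  commands=[
    [[0,0,0.014],0,1],
    [[0,0,0],0,1],
    [[0,0,0],0,0],
    [[0,0,0],0,0],
    [[0,0,0],0,0],
    [[0,0,0],0,0],
    [[0,0,-0.1],0,0],
    [[0,0,-0.15],0,0],
    [[0,0,-0.18],0,0],
    [[0,0,-0.18],0,0],
    [[0,0,-0.18],0,0],
    [[0,0,-0.18],0,0],
  ],
)

```text
time: 22.42
ee_pos: [0.4719, -0.392, 0.2043]
eef_rot: [-0.0, 0.041, 0.999, 0.0]
contact_force: [0.8, 0.1, 0.9]
gripper_width: 0.0439
grasp_force: 0.0
```

Run:
```python
from h import *
s=r.read_state();print(s['time'],s['ee_pos'],s['gripper_width'])
plan(.46,.094,.22,178,-.36,38)
```

```text
22.4167 [ 0.47194473 -0.39203587  0.20433937] 0.043879452299235074
n 13 [[[0.02, 0.186, -0.006], -0.005, -0.36], [[0.019, 0.186, -0.006], -0.005, -0.36], [[0.018, 0.186, -0.006], -0.005, -0.36], [[0.018, 0.186, -0.006], -0.005, -0.36], [[0.017, 0.186, -0.006], -0.005, -0.36], [[0.016, 0.186, -0.006], -0.005, -0.36], [[0.016, 0.186, -0.006], -0.005, -0.36], [[0.015, 0.186, -0.006], -0.005, -0.36], [[0.014, 0.186, -0.006], -0.005, -0.36], [[0.014, 0.186, -0.006], -0.005, -0.36], [[0.013, 0.187, -0.006], -0.005, -0.36], [[0.012, 0.187, -0.006], -0.005, -0.36], [[0.012, 0.187, -0.006], -0.005, -0.36]]
```

>>> move_arm(
  commands=[
    [[0.02,0.19,-0.006],-0.005,-0.36],
    [[0.02,0.19,-0.006],-0.005,-0.36],
    [[0.02,0.19,-0.006],-0.005,-0.36],
    [[0.02,0.19,-0.006],-0.005,-0.36],
    [[0.02,0.19,-0.006],-0.005,-0.36],
    [[0.016,0.19,-0.006],-0.005,-0.36],
    [[0.016,0.19,-0.006],-0.005,-0.36],
    [[0.014,0.19,0],-0.005,-0.36],
    [[0.014,0.19,0],-0.005,-0.36],
    [[0.014,0.19,0],-0.005,-0.36],
    [[0.012,0.19,0],-0.005,-0.36],
    [[0,0.19,0],-0.005,-0.36],
  ],
)

```text
time: 23.42
ee_pos: [0.4618, 0.067, 0.2113]
eef_rot: [0.0, 0.017, 1.0, 0.0]
contact_force: [0.6, -0.4, 0.2]
gripper_width: 0.0596
grasp_force: 0.0
```

>>> move_arm(
  commands=[
    [[-0.08,0.06,0],0,-0.36],
    [[-0.08,0.06,0],0,-0.36],
    [[-0.08,0.03,0],0,-0.36],
    [[-0.08,0,0],0,-0.36],
    [[0,0,0],0,-0.36],
  ],
)

```text
time: 23.83
ee_pos: [0.5287, 0.0934, 0.21]
eef_rot: [-0.0, 0.017, 1.0, -0.0]
contact_force: [-0.2, -0.0, -0.8]
gripper_width: 0.0595
grasp_force: 0.0
```

Run:
```python
from h import *
s,im=snap('wrist','w6.png');print(s['time'],s['ee_pos'],s['eef_rot'],s['gripper_width'])
```

```text
23.8333 [0.52874091 0.09336839 0.2099763 ] [-4.63130151e-04  1.68632333e-02  9.99857685e-01 -1.61079180e-04] 0.05950302585818198
```

View pics/w6.png

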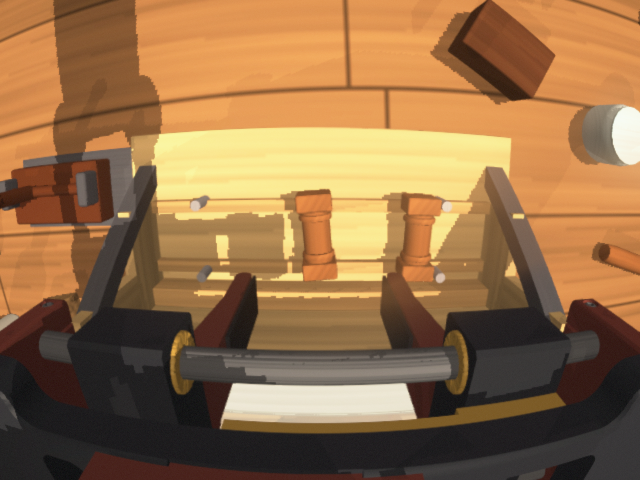

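B waist runs (316,218)–(318,260); C (418,220)–(417,258); both still in place.

Run:
```python
from h import *
s=r.read_state()
for n,a,b in [('B',(316,222),(318.5,258)),('C',(419,222),(416.5,258))]:
    p=watz(*a,.046,s);q=watz(*b,.046,s);print(n,p.round(4),q.round(4),'yaw',np.degrees(np.arctan2(*(q-p)[1::-1])).round(1))
print([watz(u,v,.045,s).round(3) for u,v in[(196,204),(205,272),(447,206),(439,277)]])
plan(.536,.094,.022,179,-.36,36)
```

```text
B [0.5289 0.0913 0.046 ] [0.563  0.0925 0.046 ] yaw 1.9
C [0.5317 0.186  0.046 ] [0.5665 0.1849 0.046 ] yaw -1.7
[array([ 0.508, -0.019,  0.045]), array([ 0.575, -0.018,  0.045]), array([0.517, 0.213, 0.045]), array([0.587, 0.209, 0.045])]
n 6 [[-0.007, 0.001, 0.157], -0.004, -0.36] ... [[-0.007, 0.001, 0.157], -0.004, -0.36]
```

>>> move_arm(
  commands=[
    [[-0.007,-0.001,0.16],-0.004,-0.36],
    [[-0.007,-0.001,0.16],-0.004,-0.36],
    [[-0.007,-0.001,0.16],-0.004,-0.36],
    [[-0.007,-0.001,0.16],-0.004,-0.36],
    [[-0.007,-0.001,0.16],-0.004,-0.36],
    [[0,0,0.14],0,-0.36],
    [[0,0,0],0,-0.36],
    [[0,0,0],0,1],
    [[0,0,0],0,1],
    [[0,0,0],0,1],
    [[0,0,0],0,1],
    [[0,0,0],0,1],
  ],
)

```text
time: 24.88
ee_pos: [0.5343, 0.0918, 0.0233]
eef_rot: [0.0, 0.009, 1.0, 0.0]
contact_force: [-0.4, -1.0, 0.5]
gripper_width: 0.0298
grasp_force: 0.3
```

>>> move_arm(
  commands=[
    [[0,0,0],0,1],
    [[0,0,0],0,1],
  ],
)

```text
time: 25.05
ee_pos: [0.5343, 0.0917, 0.0232]
eef_rot: [-0.0, 0.009, 1.0, -0.0]
contact_force: [-0.1, 0.9, 0.8]
gripper_width: 0.0255
grasp_force: 24.5
```

>>> move_arm(
  commands=[
    [[0,0,-0.05],0,1],
    [[0,0,-0.14],0,1],
    [[0,0,-0.15],0,1],
    [[0,0,-0.15],0,1],
    [[0,0,-0.15],0,1],
    [[0,0,-0.15],0,1],
    [[0,0,-0.15],0,1],
    [[0,0,-0.15],0,1],
    [[0.1,-0.1,0],0,1],
    [[0.1,-0.13,0],0,1],
    [[0.1,-0.13,0],0,1],
  ],
)

```text
time: 25.97
ee_pos: [0.4725, 0.0207, 0.2422]
eef_rot: [0.001, 0.008, 1.0, -0.0]
contact_force: [0.1, -1.1, -0.4]
gripper_width: 0.0256
grasp_force: 24.5
```

Run:
```python
from h import *
s=r.read_state();print(s['ee_pos'],s['gripper_width'],s['grasp_force'])
plan(.466,-.457,.2,175.2,1,38)
```

```text
[0.47245601 0.02072335 0.24216204] 0.025639364797061023 24.542982280254364
n 13 [[[-0.001, -0.184, 0.016], 0.007, 1], [[-0.002, -0.184, 0.016], 0.007, 1], [[-0.003, -0.184, 0.016], 0.007, 1], [[-0.003, -0.184, 0.016], 0.007, 1], [[-0.004, -0.184, 0.016], 0.007, 1], [[-0.005, -0.184, 0.016], 0.007, 1], [[-0.006, -0.184, 0.016], 0.007, 1], [[-0.007, -0.184, 0.016], 0.007, 1], [[-0.008, -0.184, 0.016], 0.007, 1], [[-0.009, -0.184, 0.016], 0.007, 1], [[-0.01, -0.183, 0.016], 0.007, 1], [[-0.011, -0.183, 0.016], 0.007, 1], [[-0.012, -0.183, 0.016], 0.007, 1]]
```

>>> move_arm(
  commands=[
    [[0,-0.185,0.01],0.007,1],
    [[0,-0.185,0.01],0.007,1],
    [[-0.002,-0.185,0.01],0.007,1],
    [[-0.003,-0.185,0.016],0.007,1],
    [[-0.004,-0.185,0.016],0.007,1],
    [[-0.005,-0.185,0.016],0.007,1],
    [[-0.006,-0.185,0.016],0.007,1],
    [[-0.007,-0.185,0.016],0.007,1],
    [[-0.008,-0.185,0.016],0.007,1],
    [[-0.009,-0.185,0.016],0.007,1],
    [[-0.01,-0.185,0.016],0.007,1],
    [[-0.011,-0.185,0.016],0.01,1],
  ],
)

```text
time: 26.97
ee_pos: [0.4639, -0.425, 0.2066]
eef_rot: [0.0, 0.044, 0.999, -0.0]
contact_force: [1.4, 0.4, -0.2]
gripper_width: 0.0254
grasp_force: 24.5
```

Run:
```python
from h import *
s=r.read_state();print(s['ee_pos'],s['gripper_width'],s['grasp_force'])
plan(.466,-.457,.014,175.2,1,29)
```

```text
[ 0.46390192 -0.42498968  0.20658021] 0.02543516660741363 24.543102085590363
n 7 [[-0.003, -0.023, 0.138], -0.001, 1] ... [[-0.003, -0.023, 0.138], -0.001, 1]
```

>>> move_arm(
  commands=[
    [[-0.003,-0.04,0.138],0,1],
    [[-0.003,-0.04,0.138],0,1],
    [[-0.003,-0.04,0.138],0,1],
    [[-0.003,-0.02,0.138],0,1],
    [[-0.003,-0.02,0.138],0,1],
    [[-0.003,0,0.138],0,1],
    [[0,0,0.1],0,1],
    [[0,0,0.045],0,1],
    [[0,0,0],0,1],
    [[0,0,0],0,1],
  ],
)

```text
time: 27.8
ee_pos: [0.4653, -0.4556, 0.0125]
eef_rot: [0.0, 0.043, 0.999, -0.0]
contact_force: [0.7, 0.0, -0.6]
gripper_width: 0.0252
grasp_force: 25.0
```

>>> move_arm(
  commands=[
    [[0,0,0.015],0,1],
    [[0,0,0],0,1],
    [[0,0,0],0,0],
    [[0,0,0],0,0],
    [[0,0,0],0,0],
    [[0,0,0],0,0],
    [[0,0,-0.1],0,0],
    [[0,0,-0.15],0,0],
    [[0,0,-0.18],0,0],
    [[0,0,-0.18],0,0],
    [[0,0,-0.18],0,0],
    [[0,0,-0.18],0,0],
  ],
)

```text
time: 28.8
ee_pos: [0.4649, -0.4552, 0.2046]
eef_rot: [0.0, 0.043, 0.999, -0.0]
contact_force: [-0.1, -1.6, -0.2]
gripper_width: 0.044
grasp_force: 0.0
```

>>> move_arm(
  commands=[
    [[0.01,0.19,-0.006],-0.005,-0.36],
    [[0.02,0.19,-0.006],-0.005,-0.36],
    [[0.02,0.19,-0.006],-0.005,-0.36],
    [[0.02,0.19,-0.006],-0.005,-0.36],
    [[0.016,0.19,-0.006],-0.005,-0.36],
    [[0.016,0.19,-0.006],-0.005,-0.36],
    [[0.016,0.19,-0.006],-0.005,-0.36],
    [[0.014,0.19,0],-0.005,-0.36],
    [[0.014,0.19,0],-0.005,-0.36],
    [[0.014,0.19,0],-0.005,-0.36],
    [[0.012,0.19,0],-0.005,-0.36],
    [[0,0.19,0],-0.005,-0.36],
  ],
)

```text
time: 29.8
ee_pos: [0.46, 0.0036, 0.2116]
eef_rot: [0.001, 0.02, 1.0, -0.0]
contact_force: [0.4, 0.7, 0.9]
gripper_width: 0.0597
grasp_force: 0.0
```

Run:
```python
from h import *
s=r.read_state();print(s['ee_pos'],s['gripper_width'])
plan(.533,.185,.21,177,-.36,34)
```

```text
[0.45999812 0.00362198 0.21162932] 0.059680778766665
n 6 [[-0.055, 0.153, 0.001], 0.003, -0.36] ... [[-0.053, 0.154, 0.001], 0.003, -0.36]
```

>>> move_arm(
  commands=[
    [[-0.03,0.154,0],0.003,-0.36],
    [[-0.05,0.154,0],0.003,-0.36],
    [[-0.06,0.154,0],0.003,-0.36],
    [[-0.06,0.154,0],0.003,-0.36],
    [[-0.06,0.154,0],0.003,-0.36],
    [[-0.06,0.154,0],0,-0.36],
    [[0,0,0],0,-0.36],
  ],
)

```text
time: 30.38
ee_pos: [0.5337, 0.1881, 0.2096]
eef_rot: [-0.001, 0.024, 1.0, 0.001]
contact_force: [0.2, 1.5, 0.1]
gripper_width: 0.0599
grasp_force: 0.0
```

Run:
```python
from h import *
s,im=snap('wrist','w7.png');print(s['time'],s['ee_pos'],s['eef_rot'],s['gripper_width'])
```

```text
30.3833 [0.53366306 0.18805593 0.2095516 ] [-8.11693057e-04  2.36542006e-02  9.99719591e-01  7.47769509e-04] 0.0598969289313132
```

View pics/w7.png

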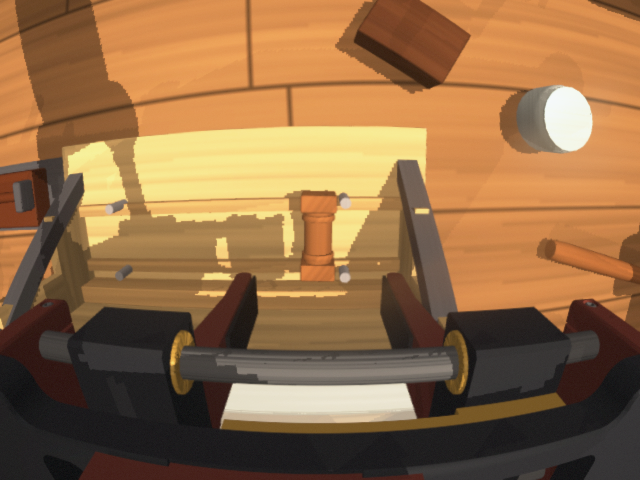

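C lies centred at column 318, aligned; I'll take it ~8 mm towards the middle so the gripper body keeps clear of the left guide.

>>> move_arm(
  commands=[
    [[-0.005,-0.01,0.16],0,-0.36],
    [[-0.005,-0.01,0.16],0,-0.36],
    [[-0.005,-0.01,0.16],0,-0.36],
    [[-0.005,-0.01,0.16],0,-0.36],
    [[-0.003,0,0.16],0,-0.36],
    [[0,0,0.135],0,-0.36],
    [[0,0,0],0,-0.36],
  ],
)

```text
time: 31.02
ee_pos: [0.5366, 0.1739, 0.0228]
eef_rot: [-0.0, 0.026, 1.0, -0.0]
contact_force: [0.7, 0.0, 1.0]
gripper_width: 0.0598
grasp_force: 0.0
```

>>> move_arm(
  commands=[
    [[0,0,0],0,1],
    [[0,0,0],0,1],
    [[0,0,0],0,1],
    [[0,0,0],0,1],
    [[0,0,0],0,1],
    [[0,0,0],0,1],
    [[0,0,0],0,1],
    [[0,0,0],0,1],
  ],
)

```text
time: 31.68
ee_pos: [0.5374, 0.1754, 0.0245]
eef_rot: [0.0, 0.026, 1.0, 0.0]
contact_force: [-0.3, -0.2, 2.4]
gripper_width: 0.0254
grasp_force: 39.7
```

>>> move_arm(
  commands=[
    [[0,0,-0.05],0,1],
    [[0,0,-0.14],0,1],
    [[0,0,-0.15],0,1],
    [[0,0,-0.15],0,1],
    [[0,0,-0.15],0,1],
    [[0,0,-0.15],0,1],
    [[0,0,-0.15],0,1],
    [[0,0,-0.15],0,1],
    [[0.1,-0.1,0],0,1],
    [[0.1,-0.13,0],0,1],
    [[0.1,-0.13,0],0,1],
    [[0.05,-0.17,0],0,1],
  ],
  force=25,
)

```text
time: 32.68
ee_pos: [0.46, 0.0732, 0.2428]
eef_rot: [0.0, 0.025, 1.0, 0.0]
contact_force: [0.4, -0.4, -0.0]
gripper_width: 0.0254
grasp_force: 39.7
```

Run:
```python
from h import *
s=r.read_state();print(s['ee_pos'],s['gripper_width'],s['grasp_force'])
plan(.459,-.519,.2,175.2,1,40)
```

```text
[0.45997894 0.07322325 0.24277966] 0.02542790354773379 39.65562779456377
n 15 [[[-0.009, -0.197, 0.014], 0.003, 1], [[-0.01, -0.197, 0.014], 0.003, 1], [[-0.01, -0.197, 0.014], 0.003, 1], [[-0.011, -0.197, 0.014], 0.003, 1], [[-0.011, -0.197, 0.014], 0.003, 1], [[-0.012, -0.197, 0.014], 0.003, 1], [[-0.012, -0.197, 0.014], 0.003, 1], [[-0.013, -0.197, 0.014], 0.003, 1], [[-0.013, -0.197, 0.014], 0.003, 1], [[-0.013, -0.197, 0.014], 0.003, 1], [[-0.014, -0.197, 0.014], 0.003, 1], [[-0.014, -0.197, 0.014], 0.003, 1], [[-0.015, -0.197, 0.014], 0.003, 1], [[-0.015, -0.197, 0.014], 0.003, 1], [[-0.016, -0.197, 0.014], 0.003, 1]]
```

>>> move_arm(
  commands=[
    [[-0.01,-0.18,0.01],0.003,1],
    [[-0.01,-0.18,0.01],0.003,1],
    [[-0.01,-0.18,0.01],0.003,1],
    [[-0.01,-0.18,0.01],0.003,1],
    [[-0.01,-0.18,0.01],0.003,1],
    [[-0.01,-0.18,0.01],0.003,1],
    [[-0.012,-0.18,0.01],0.003,1],
    [[-0.012,-0.18,0.01],0.003,1],
    [[-0.013,-0.18,0.01],0.003,1],
    [[-0.014,-0.18,0.01],0.003,1],
    [[-0.014,-0.18,0.01],0.003,1],
    [[-0.014,-0.18,0.01],0.003,1],
  ],
)

```text
time: 33.68
ee_pos: [0.461, -0.3616, 0.2183]
eef_rot: [-0.0, 0.04, 0.999, 0.0]
contact_force: [0.4, 0.4, -0.4]
gripper_width: 0.0253
grasp_force: 39.7
```

Run:
```python
from h import *
s=r.read_state();print(s['ee_pos'],s['gripper_width'],s['grasp_force'])
plan(.459,-.518,.2,175.2,1,34)
```

```text
[ 0.46102302 -0.36156188  0.21827917] 0.02531275584734041 39.657825753092766
n 5 [[-0.011, -0.156, 0.018], 0.001, 1] ... [[-0.011, -0.156, 0.018], 0.001, 1]
```

>>> move_arm(
  commands=[
    [[-0.011,-0.156,0.018],0,1],
    [[-0.011,-0.156,0.018],0,1],
    [[-0.011,-0.156,0.018],0,1],
    [[-0.011,-0.156,0.018],0,1],
    [[-0.011,-0.156,0.018],0,1],
    [[0,0,0.14],0,1],
    [[0,0,0.14],0,1],
    [[0,0,0.14],0,1],
    [[0,0,0.14],0,1],
    [[0,0,0.14],0,1],
    [[0,0,0.1],0,1],
    [[0,0,0],0,1],
  ],
)

```text
time: 34.68
ee_pos: [0.4579, -0.5136, 0.0334]
eef_rot: [-0.004, 0.04, 0.999, 0.004]
contact_force: [-1.0, 0.3, -1.7]
gripper_width: 0.0255
grasp_force: 39.6
```

>>> move_arm(
  commands=[
    [[0,0,0.06],0,1],
    [[0,0,0.05],0,1],
    [[0,0,0],0,1],
    [[0,0,0],0,1],
  ],
)

```text
time: 35.02
ee_pos: [0.4602, -0.5163, 0.0185]
eef_rot: [0.0, 0.04, 0.999, -0.0]
contact_force: [-0.8, 1.1, -0.2]
gripper_width: 0.0252
grasp_force: 39.6
```

>>> move_arm(
  commands=[
    [[0,0,0.02],0,1],
    [[0,0,0.022],0,1],
    [[0,0,0],0,1],
    [[0,0,0],0,0.1],
    [[0,0,0],0,0.1],
    [[0,0,0],0,0.1],
    [[0,0,0],0,0.1],
    [[0,0,-0.1],0,0.1],
    [[0,0,-0.15],0,0.1],
    [[0,0,-0.18],0,0],
    [[0,0,-0.18],0,0],
    [[0,0,-0.18],0,0],
  ],
)

```text
time: 36.02
ee_pos: [0.4599, -0.516, 0.1694]
eef_rot: [0.0, 0.04, 0.999, -0.0]
contact_force: [-0.6, 0.3, 0.3]
gripper_width: 0.044
grasp_force: 0.0
```

>>> move_arm(
  commands=[
    [[0,0.19,-0.05],0,-1],
    [[0,0.19,-0.05],0,-1],
    [[0,0.19,-0.05],0,-1],
    [[0,0.19,-0.05],0,-1],
    [[0,0.19,-0.05],0,-1],
    [[0,0.19,0],0,-1],
    [[0,0.05,0],0,-1],
    [[0,0,0],0,-1],
  ],
)

```text
time: 36.68
ee_pos: [0.4797, -0.2767, 0.2189]
eef_rot: [0.001, 0.038, 0.999, -0.0]
contact_force: [-0.1, -0.1, -0.1]
gripper_width: 0.0874
grasp_force: 0.0
```

Run:
```python
from h import *
s,im=snap('wrist','w8.png');print(s['time'],s['ee_pos'],s['eef_rot'],s['gripper_width'])
```

```text
36.6833 [ 0.47971424 -0.27672619  0.2189134 ] [ 1.00796749e-03  3.81689878e-02  9.99270717e-01 -3.82418998e-04] 0.08737759932801152
```

View pics/w8.png

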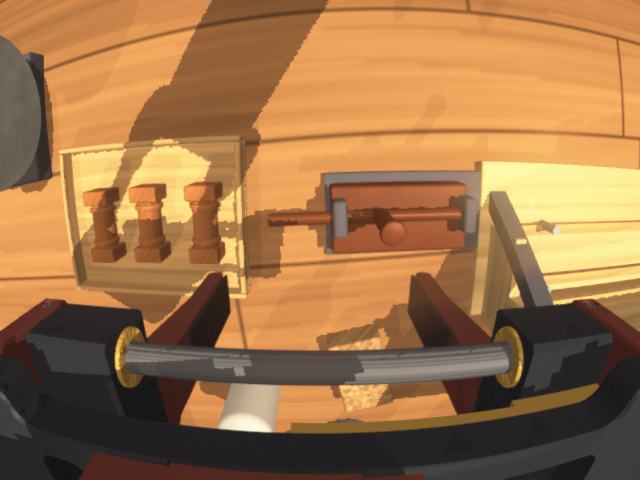

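All three lie flat in the tray at (104,225),(150,222),(204,222). Now back to the sash handle.

Run:
```python
from h import *
plan(.48,.356,.32,87.7,-.2,39)
```

```text
n 17 [[[0.014, 0.186, -0.03], 0.115, -0.2], [[0.031, 0.184, -0.03], 0.115, -0.2], [[0.047, 0.18, -0.03], 0.115, -0.2], [[0.064, 0.175, -0.03], 0.115, -0.2], [[0.079, 0.169, -0.03], 0.115, -0.2], [[0.094, 0.161, -0.03], 0.115, -0.2], [[0.108, 0.152, -0.03], 0.115, -0.2], [[0.121, 0.142, -0.03], 0.115, -0.2], [[0.134, 0.13, -0.03], 0.115, -0.2], [[0.145, 0.118, -0.03], 0.115, -0.2], [[0.155, 0.104, -0.03], 0.115, -0.2], [[0.164, 0.09, -0.03], 0.115, -0.2], [[0.171, 0.075, -0.03], 0.115, -0.2], [[0.177, 0.059, -0.03], 0.115, -0.2], [[0.182, 0.043, -0.03], 0.115, -0.2], [[0.185, 0.026, -0.03], 0.115, -0.2], [[0.186, 0.01, -0.03], 0.115, -0.2]]
```

>>> move_arm(
  commands=[
    [[0.014,0.186,-0.03],0.115,-0.2],
    [[0.031,0.184,-0.03],0.115,-0.2],
    [[0.047,0.18,-0.03],0.115,-0.2],
    [[0.064,0.175,-0.03],0.115,-0.2],
    [[0.079,0.169,-0.03],0.115,-0.2],
    [[0.094,0.161,-0.03],0.115,-0.2],
    [[0.108,0.152,-0.03],0.115,-0.2],
    [[0.121,0.142,-0.03],0.115,-0.2],
    [[0.134,0.13,-0.03],0.115,-0.2],
    [[0.145,0.118,-0.03],0.115,-0.2],
    [[0.155,0.104,-0.03],0.115,-0.2],
    [[0.164,0.09,-0.03],0.115,-0.2],
  ],
)

```text
time: 37.73
ee_pos: [0.4818, 0.169, 0.2894]
eef_rot: [0.0, 0.552, 0.834, -0.0]
contact_force: [1.1, -0.3, 0.5]
gripper_width: 0.0524
grasp_force: 0.0
```

>>> move_arm(
  commands=[
    [[0.171,0.075,-0.03],0.115,-0.2],
    [[0.177,0.059,-0.03],0.115,-0.2],
    [[0.182,0.043,-0.03],0.115,-0.2],
    [[0.185,0.026,-0.03],0.115,-0.2],
    [[0.186,0.01,-0.03],0.115,-0.2],
    [[0,0,0],0,-0.2],
    [[0,0,0],0,-0.2],
  ],
)

```text
time: 38.32
ee_pos: [0.4833, 0.3561, 0.3177]
eef_rot: [0.0, 0.722, 0.692, -0.001]
contact_force: [-0.2, -0.9, -0.5]
gripper_width: 0.0527
grasp_force: 0.0
```

Run:
```python
from h import *
print(r.read_state()['ee_pos']);plan(.629,.356,.32,87.7,-.2,38)
```

```text
[0.48329677 0.35605063 0.31765346]
n 4 [[0.008, 0.182, -0.003], -0.001, -0.2] ... [[0.007, 0.182, -0.003], -0.001, -0.2]
```

>>> move_arm(
  commands=[
    [[0.008,0.182,0],0,-0.2],
    [[0.008,0.182,0],0,-0.2],
    [[0.008,0.182,0],0,-0.2],
    [[0.008,0.182,0],0,-0.2],
    [[0,0,0],0,-0.2],
    [[0,0,0.13],0,-0.2],
    [[0,0,0.13],0,-0.2],
    [[0,0,0.13],0,-0.2],
    [[0,0,0.11],0,-0.2],
    [[0,0,0],0,-0.2],
    [[0,0,0],0,-0.2],
  ],
)

```text
time: 39.23
ee_pos: [0.6277, 0.353, 0.2182]
eef_rot: [-0.0, 0.723, 0.691, -0.002]
contact_force: [-0.0, 0.4, 0.3]
gripper_width: 0.0522
grasp_force: 0.0
```

>>> move_arm(
  commands=[
    [[0,0,0.005],0,1],
    [[0,0,0],0,1],
    [[0,0,0],0,1],
    [[0,0,0],0,1],
    [[0,0,0],0,1],
    [[0,0,0],0,1],
    [[0,0,0],0,1],
    [[0,0,0],0,1],
    [[0,0,0],0,1],
  ],
  force=50,
)

```text
time: 39.98
ee_pos: [0.6281, 0.3555, 0.2182]
eef_rot: [0.0, 0.723, 0.691, 0.0]
contact_force: [4.8, 1.6, -3.3]
gripper_width: 0.0129
grasp_force: 50.0
```

>>> move_arm(
  commands=[
    [[0,-0.04,0.058],0,1],
    [[0,-0.052,0.075],0,1],
    [[0,-0.052,0.075],0,1],
    [[0,-0.052,0.075],0,1],
    [[0,-0.052,0.075],0,1],
    [[0,-0.052,0.075],0,1],
    [[0,-0.052,0.075],0,1],
    [[0,-0.052,0.075],0,1],
    [[0,-0.052,0.075],0,1],
    [[0,-0.052,0.075],0,1],
    [[0,0,0],0,1],
  ],
)

```text
time: 40.9
ee_pos: [0.5227, 0.3593, 0.0676]
eef_rot: [-0.001, 0.722, 0.692, -0.004]
contact_force: [0.7, 1.5, -9.0]
gripper_width: 0.0132
grasp_force: 50.0
```

Run:
```python
from h import *
s=r.read_state();print(s['ee_pos'],s['contact_force'],s['gripper_width']);plan(.5057,.3609,.0389,87.7,1,12)
```

```text
[0.52272523 0.35930321 0.06761975] [ 0.67531489  1.50158478 -8.99581683] 0.013158547083930099
n 3 [[0.001, -0.028, 0.048], -0.001, 1] ... [[0.001, -0.028, 0.048], -0.001, 1]
```

>>> move_arm(
  commands=[
    [[0,-0.028,0.045],0,1],
    [[0,-0.028,0.045],0,1],
    [[0,-0.028,0.045],0,1],
    [[0,-0.005,0.01],0,1],
    [[0,0,0],0,1],
    [[0,0,0],0,1],
  ],
)

```text
time: 41.4
ee_pos: [0.5057, 0.36, 0.0429]
eef_rot: [-0.001, 0.722, 0.691, -0.003]
contact_force: [-10.2, -4.6, 0.6]
gripper_width: 0.013
grasp_force: 50.0
```

>>> move_arm(
  commands=[
    [[0,0,0],0,0],
    [[0,0,0],0,0],
    [[0,0,0],0,0],
    [[0,0,0],0,0],
    [[0,0,-0.1],0,0],
    [[0,0,-0.18],0,0],
    [[0,0,-0.18],0,0],
    [[0,0,-0.18],0,0],
    [[0,0,-0.18],0,0],
    [[0,0,-0.18],0,-1],
    [[0,0,0],0,-1],
  ],
)

```text
time: 42.32
ee_pos: [0.5103, 0.3618, 0.2537]
eef_rot: [0.001, 0.723, 0.691, 0.007]
contact_force: [1.3, 0.3, 1.5]
gripper_width: 0.0538
grasp_force: 0.0
```

Run:
```python
from h import *
print(r.read_state()['ee_pos']);plan(.486,-.2205,.22,-2.3,-1,38)
```

```text
[0.51028135 0.3617892  0.25366445]
n 16 [[[-0.182, 0.001, 0.011], 0.125, -1], [[-0.181, 0.018, 0.011], 0.125, -1], [[-0.179, 0.036, 0.011], 0.125, -1], [[-0.174, 0.053, 0.011], 0.125, -1], [[-0.168, 0.07, 0.011], 0.125, -1], [[-0.16, 0.086, 0.011], 0.125, -1], [[-0.151, 0.101, 0.011], 0.125, -1], [[-0.141, 0.116, 0.011], 0.125, -1], [[-0.129, 0.129, 0.011], 0.125, -1], [[-0.115, 0.141, 0.011], 0.125, -1], [[-0.101, 0.151, 0.011], 0.125, -1], [[-0.086, 0.161, 0.011], 0.125, -1], [[-0.07, 0.168, 0.011], 0.125, -1], [[-0.053, 0.174, 0.011], 0.125, -1], [[-0.036, 0.179, 0.011], 0.125, -1], [[-0.018, 0.181, 0.011], 0.125, -1]]
```

>>> move_arm(
  commands=[
    [[-0.182,0,0],0.125,-1],
    [[-0.181,0.018,0],0.125,-1],
    [[-0.179,0.036,0],0.125,-1],
    [[-0.174,0.053,0],0.125,-1],
    [[-0.168,0.07,0],0.125,-1],
    [[-0.16,0.086,0],0.125,-1],
    [[-0.151,0.101,0],0.125,-1],
    [[-0.141,0.116,0],0.125,-1],
    [[-0.129,0.129,0],0.125,-1],
    [[-0.115,0.141,0],0.125,-1],
    [[-0.101,0.151,0],0.125,-1],
    [[-0.086,0.161,0.011],0.125,-1],
  ],
)

```text
time: 43.32
ee_pos: [0.4894, -0.0777, 0.2419]
eef_rot: [0.001, 0.985, 0.171, 0.001]
contact_force: [0.2, 0.1, -0.7]
gripper_width: 0.0878
grasp_force: 0.0
```

>>> move_arm(
  commands=[
    [[-0.07,0.168,0.011],0.125,-1],
    [[-0.053,0.174,0.011],0.125,-1],
    [[-0.036,0.179,0.011],0.125,-1],
    [[-0.018,0.181,0.011],0.125,-1],
    [[0,0,0],0,-1],
    [[0,0,0],0,-1],
  ],
)

```text
time: 43.82
ee_pos: [0.4823, -0.223, 0.2317]
eef_rot: [-0.0, 1.0, -0.024, -0.0]
contact_force: [0.9, 0.6, 0.5]
gripper_width: 0.0875
grasp_force: 0.0
```

Run:
```python
from h import *
s,im=snap('wrist','w9.png');print(s['time'],s['ee_pos']);print(wproj([.486,-.2205,.112],s))
plan(.486,-.2205,.077,-2.1,-1,30)
```

```text
43.8167 [ 0.48230691 -0.2230035   0.23170714]
[316.05359831 227.21718869]
n 6 [[0.003, -0.001, 0.129], -0.002, -1] ... [[0.003, -0.001, 0.129], -0.002, -1]
```

View pics/w9.png

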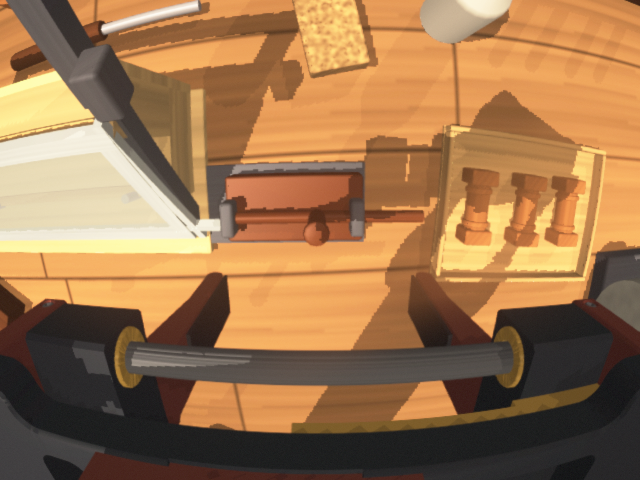

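Sash shut, knob at (316,232) as predicted, spindles still in the tray.

>>> move_arm(
  commands=[
    [[0.003,-0.002,0.13],0,-1],
    [[0.003,-0.002,0.13],0,-1],
    [[0.003,-0.002,0.13],0,-1],
    [[0.003,-0.002,0.13],0,-1],
    [[0.003,-0.002,0.13],0,-1],
    [[0,0,0.125],0,-1],
    [[0,0,0],0,1],
    [[0,0,0],0,1],
    [[0,0,0],0,1],
    [[0,0,0],0,1],
    [[0,0,0],0,1],
    [[0,0,0],0,1],
  ],
)

```text
time: 44.87
ee_pos: [0.4865, -0.2198, 0.0788]
eef_rot: [0.001, 1.0, -0.022, 0.001]
contact_force: [0.5, -0.8, -0.7]
gripper_width: 0.0514
grasp_force: 0.0
```

>>> move_arm(
  commands=[
    [[0,0,0],0,1],
    [[0,0,0],0,1],
    [[0,0,0],0,1],
    [[0,0,0],0,1],
    [[0,0,0],0,1],
    [[0,0,0],0,1],
    [[0,0,0],0,1],
    [[0,0,0],0,1],
  ],
)

```text
time: 45.53
ee_pos: [0.4856, -0.22, 0.077]
eef_rot: [0.0, 1.0, -0.022, -0.0]
contact_force: [-0.3, -3.6, -0.7]
gripper_width: 0.0151
grasp_force: 50.0
```

Push home: 45 mm plus ~6 mm of overtravel.

>>> move_arm(
  commands=[
    [[0,-0.024,0],0,1],
    [[0,-0.024,0],0,1],
    [[0,-0.024,0],0,1],
    [[0,-0.024,0],0,1],
    [[0,-0.024,0],0,1],
    [[0,-0.024,0],0,1],
    [[0,-0.024,0],0,1],
    [[0,-0.024,0],0,1],
    [[0,-0.024,0],0,1],
    [[0,-0.024,0],0,1],
    [[0,-0.015,0],0,1],
    [[0,0,0],0,1],
  ],
)

```text
time: 46.53
ee_pos: [0.4873, -0.1758, 0.0771]
eef_rot: [0.007, 1.0, -0.024, -0.0]
contact_force: [-0.3, -30.0, -5.5]
gripper_width: 0.0155
grasp_force: 50.1
```

>>> move_arm(
  commands=[
    [[0,-0.02,0],0,1],
    [[0,0,0],0,1],
    [[0,0,0],0,1],
  ],
)

```text
time: 46.78
ee_pos: [0.4873, -0.1757, 0.0771]
eef_rot: [0.01, 1.0, -0.026, 0.0]
contact_force: [-0.1, -43.0, -8.4]
gripper_width: 0.0154
grasp_force: 50.1
```

>>> move_arm(
  commands=[
    [[0,0.02,0],0,1],
    [[0,0.015,0],0,1],
    [[0,0,0],0,1],
  ],
)

```text
time: 47.03
ee_pos: [0.4873, -0.1759, 0.077]
eef_rot: [0.003, 1.0, -0.024, -0.0]
contact_force: [-0.6, -17.1, -1.9]
gripper_width: 0.015
grasp_force: 50.0
```

>>> move_arm(
  commands=[
    [[0,0.02,0],0,1],
    [[0,0,0],0,-1],
    [[0,0,0],0,-1],
    [[0,0,0],0,-1],
    [[0,0,0],0,-1],
    [[0,0,0],0,-1],
    [[0,0,-0.12],0,-1],
    [[0,0,-0.17],0,-1],
    [[0,0,-0.17],0,-1],
    [[0,0,-0.17],0,-1],
    [[0,0,-0.17],0,-1],
    [[0,0,0],0,-1],
  ],
)

```text
time: 48.03
ee_pos: [0.4896, -0.176, 0.2455]
eef_rot: [0.002, 1.0, -0.022, 0.006]
contact_force: [1.3, -0.8, 1.7]
gripper_width: 0.0846
grasp_force: 0.0
```

Run:
```python
from h import *
s,im=snap('wrist','w10.png');print(s['time'],s['ee_pos'],s['gripper_width'],s['contact_force'])
print(wproj([.4873,-.1755,.112],s))
print([proj('scene',p).round() for p in([.4873,-.1755,.112],[.5056,.4022,.0569])])
_,b=snap('scene','s3.png')
o=np.zeros((600,800,3),np.uint8);o[:300,:400]=cv2.resize(im,(400,300));o[:600,400:]=cv2.resize(b[60:450,200:460],(400,600))
o[300:,:400]=cv2.resize(im[150:300,200:400],(400,300));cv2.imwrite('pics/fin.png',o)
```

```text
48.0333 [ 0.48955633 -0.17603239  0.24549941] 0.0845707523615883 [ 1.30822558 -0.84158852  1.74852542]
[318.20777633 231.9899444 ]
[array([306., 180.]), array([402., 425.])]
```

View pics/fin.png

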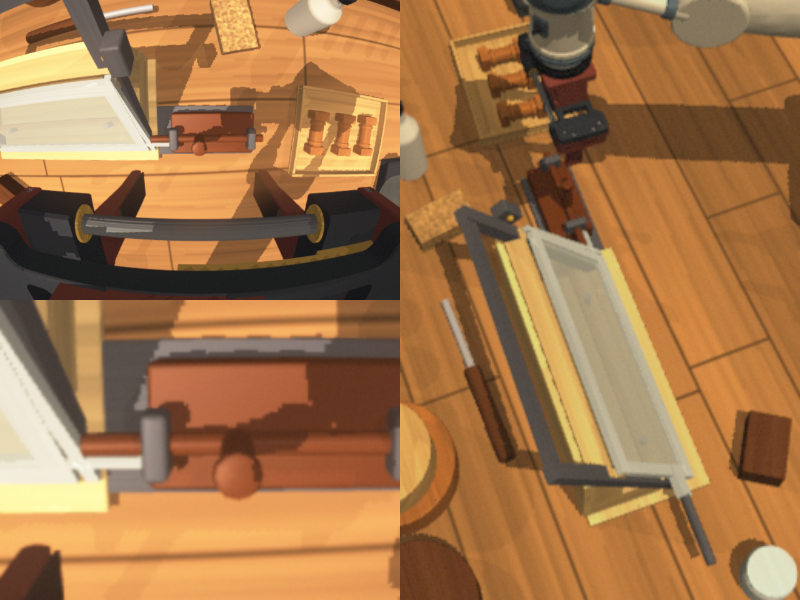

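Booth empty, sash shut (bar tip at scene (403,425) as at the start), bolt home, and three spindles flat in the tray.

```bash
python3 -c "
from rig import ticket
print(ticket.hand_in())"
```

```text
the job is handed in; nothing more can be done
None
```

The job is handed in at about 48 s of the 210 s: bolt worked loose in three strokes, all three spindles laid flat in the tray, sash shut and bolt pushed home, bystanders untouched in the last picture; one about 13 N sideways push on the gripper while grasping the first spindle was the only unplanned contact.

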